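# Check the lane's limit switch by hand, then feed a fragile box against it

## Task

Check the roller-arm limit switch of the feed lane by hand: with closed fingertips swing its arm forward until it clicks, then let it come right back. Then push the box of cover glasses up the lane from behind until the box itself trips the switch, and ease it slowly back with the arm, so that the arm is fully released and the box stays standing in the lane at the roller. Box and switch are delicate: push with less than 10 newtons, do not pinch, lift or fling the box, do not bend the arm far beyond its click, and leave the things round about where they stand.

Things in the scene. Friction and masses are not known exactly. Their poses are not given: they have to be found in the camera images.
- lane: Fixed feed lane: aluminium bed plate 300 x 160 x 5 mm on the worktop with two low steel rails and a limit switch. Origin on the worktop under the lane's centre line, 150 mm from both ends of the plate; x runs forward along the lane (feed direction, away from the robot), y to its left, z up. The plate spans y = -60 to +100 mm; its top is 5 mm up.
- lane_gap (a point): Start of the narrow part of the lane, on its centre line at plate height, 25 mm behind the lane's origin. From here to 145 mm ahead of the origin the rails (tops 14 mm over the worktop, 6 mm thick) leave a gap of about 41 mm, centred on y = 0; backwards they flare out over 45 mm to a mouth about 77 mm wide.
- switch_slot (a point): Middle of the slot in which the grey limit switch is bolted, left of the lane (y = +83 mm), plate height. Housing 46 x 48 mm, top 53 mm over the worktop, steel arm 60 mm long from an upright pivot at y = +60 mm, reaching right over the left rail. Where along the slot it stands differs by 40 mm from start to start and is not reported.
- roller_zone (a point): Fixed point on the lane's centre line, 55 mm ahead of its origin. The near side of the arm's black upright roller (diameter 18 mm, 17 to 48 mm over the worktop) rests somewhere from 20 mm before to 20 mm beyond this point: find it by touch or by eye. At rest the arm leans 0.35 rad back to the robot, the roller 4 mm left of the centre line.
- switch_arm (a joint): Swing of the switch's spring arm, rad: 0 at rest, growing as the roller is pushed forward. It clicks at 0.35 (arm square across the lane, roller about 20 mm forward), unheard: go by this value, the push or the sight of the arm. Beyond 0.60 (about 35 mm) it is bent and spoilt. Push at the roller: about 1.5 N to start it, 4 N at the click, 6 N at 0.60.
- slide_box: Light carton of cover glasses (0.04 to 0.09 kg, white and dark red), 82 mm long, 34 wide, 30 high. Origin at the centre of its underside; its y axis runs along its length, z up. Starts loose on the plate about 95 mm behind the lane's origin, nearly along the lane, a little askew and off centre. Let go suddenly when pressed on the roller it is flung back.
- vial: Small capped glass vial, 22 mm across and 58 mm tall, standing on the plate right of the lane. Origin at the centre of its underside. Not to be disturbed.
- ph_strips: Smaller carton, 66 x 30 x 22 mm, lying on the worktop to the right of the lane. Origin at the centre of its underside. Not to be disturbed.
- beaker: Glass beaker, 54 mm across and 70 mm tall, standing to the right of the far end of the lane. Origin at the centre of its underside. Not to be disturbed.
- cuvette: Square glass cuvette, 24 x 24 x 48 mm, standing on the worktop to the left of the lane. Origin at the centre of its underside. Not to be disturbed.
Mind the look-alikes: they are no part of the job. What is shaped like the slide_box but blue, orange or yellow is not meant.

How it is judged (in metres and radians):
On the way, in this order (a step that is already met when the one before it is completed fails the run):
1. the arm is swung past its click (0.35 rad) by the fingers (value of joint switch_arm above 0.35 rad and contact force between the fingers and lane above 0.5 N and contact force between the fingers and slide_box below 0.1 N), for 0.1 s.
2. the arm has come right back (under 0.06 rad) (value of joint switch_arm below 0.06 rad), for 0.2 s.
3. the box, pushed by the fingers, swings the arm past its click (0.35 rad), with no finger on the switch (value of joint switch_arm above 0.35 rad and contact force between the fingers and slide_box above 0.5 N and contact force between the fingers and lane below 0.3 N), for 0.1 s.
At the end, for the whole second after the job is handed in: The arm is released (under 0.06 rad) and the box stands still and upright between the rails at the roller: its origin no more than 25 mm behind the lane's origin along the lane and within 8 mm of the centre line, its length within 0.15 rad of the lane's direction (value of joint switch_arm below 0.06 rad and x of slide_box in the frame of lane above -0.025 m and y of slide_box in the frame of lane between -0.008 and 0.008 m and angle between the y axis of slide_box and the x axis of lane, either way round below 0.15 rad and angle between slide_box's own z axis and vertical below 0.1 rad and linear speed of slide_box below 0.01 m/s); the robot touches nothing.
It fails at once if the fingers press or pinch the box, or press the switch or the lane, with more than 10 N (contact force between the fingers and slide_box above 10 N or contact force between the fingers and lane above 10 N).
It fails at once if the arm is bent beyond 0.60 rad (value of joint switch_arm above 0.6 rad).
It fails at once if the box is flung (faster than 0.35 m/s) (linear speed of slide_box above 0.35 m/s).
It fails at once if the box is lifted or tipped (height (world z) of slide_box above 0.03 m or angle between slide_box's own z axis and vertical above 0.4 rad).
It fails at once if the vial, the smaller carton, the beaker or the cuvette is moved by more than 20 mm or knocked over (distance of any of vial, ph_strips, beaker, cuvette from where it was at the start of the episode above 0.02 m or angle between any of vial, beaker, cuvette's own z axis and vertical above 0.5 rad).
It also fails if it takes over 67 s, if anything falls off the work surface, if the arm or the gripper's body presses on something with over 40 N, if the wrist force passes 120 N, or if a joint passes its speed limit or range.

## Robot

A 6-joint arm with a two-finger parallel gripper is mounted at the origin on a cart in front of the work surface, level with it; the furniture and walls round the work are solid. World frame = base frame: x ahead of the robot, y to its left, z up, the work surface at z = 0. Lengths are in mm, angles in degrees, forces in N, time in s.
With the tool pointing down it reaches from about 425 to 925 mm from the base axis. Payload 12.5 kg.
Tool frame: the origin (TCP) lies at the very end of the fingers, on their centre line; the grasp point (between the pads) lies 19 mm behind it (manip.hold_point_z is the distance from the TCP to the grasp point, in mm); z points along the fingers, y is the line along which they close (so a half turn about z gives the same grasp; the last joint's range is limited). The gripper opens to 85 mm and grips with 20 to 120 N. Pads are 22 mm wide; open, the fingers measure 114 mm over their backs; the gripper's body (76 mm by 85 mm) begins 54 mm behind the grasp point. The pads swing forward as they close: fully open they stand 13 mm farther back than shut.
Start: joints at [-74.347, 28.126, 89.318, -0, 62.55, -6.05], TCP at [231.152, -580.701, 231.327] pointing down, gripper open.
Joint ranges: [-177.58, 177.58], [-47.91, 125.51], [2.72, 160], [-65.01, 245.01], [3.68, 167.84], [-153.87, 153.87]. Speed limits (degrees/s): [127.2, 127.2, 159.86, 180, 180, 180].

## Interface

Orientations are given as a 3x3 rotation matrix whose columns are the frame's x, y, z axes.
In Python, from cell import manip, eyes, ticket, readout gives the robot as it stands. Calls block until the motion is done:
- manip.move_ptp(position, orientation): joint-space move of the TCP to a pose.
- manip.move_straight(position, rot=None, rate=150, max_force=None): straight line of the TCP; rot=None keeps the orientation; rate is the mean speed in mm/s. With max_force (N) it stops when the force on the tool has changed by that much, and returns True; else False.
- manip.movej(angles): joint-space move.
- manip.grip(opening): finger opening in mm; the grip force is fixed at half the most; returns when the fingers have stopped.
- manip.pause(seconds).
- manip.inverse_kinematics(position, orientation): joint angles nearest the present ones, or None.
- eyes.camera(name): name is "scene" or "top"; returns a dict with "pixels" (400x640x3 uint8, red, green, blue), "range_z" (400x640 float32, mm along the optical axis (not along the pixel's ray), 0 where there is no reading), "fovy" (degrees; the focal length in pixels is half the picture's height over the tangent of half this angle, whatever the lens; pixels are square), "cx", "cy" (the principal point, pixels), "dist_coeffs" ([k1, k2, p1, p2, k3] as OpenCV has them; the pictures are not rectified), "R" (3x3) and "t" (3): a world point X has camera coordinates R X + t. Camera axes: x right, y down, z forward; pixel columns grow to the right and rows downward; lengths in mm; the calibration is good to about 2 mm. A picture is of the moment at which its call begins.
A pose or a line that the arm cannot do raises manip.IKError and nothing moves.
- ticket.job_done(): hands the job in; it is judged then, once.
Trained networks look in a picture, given as the dict that the camera call returned (one of the last four; its "shot" number tells which), for a name from the list of things; names that differ only in an ending like _2 or _b are one class to them, and where a whole thing is asked for, a point or a joint stands for the part that bears it (a point fixed in the world has none). Each returns a list of dicts, best first, with "confidence" (0 to 1); they miss things now and then, are a little off and sometimes report something else, mostly with a low value. They report only what shows in the picture. A call takes as long as a camera call. They do not tell look-alikes from the thing itself.
- eyes.spot_in(picture, label): "point" ([x, y, z] in mm, in world coordinates, good to about 4 mm: the middle of the surface that is visible of it).
- eyes.masks_of(picture, label): "mask" (400x640 bool, what is visible of it).
- eyes.place_of(picture, label): "point" ([x, y, z] in mm, in world coordinates, good to about 4 mm: a listed point, or the origin of a listed thing).
Readings, each from a call of its own:
- readout.current_clock(): time.
- readout.current_qpos(): joint angles.
- readout.current_joint_velocities(): joint speeds.
- readout.current_joint_torque(): joint torques, N m.
- readout.current_tool_pos(): TCP position.
- readout.current_orientation(): TCP orientation.
- readout.current_wrist_force(): force on the tool from outside, world axes, zero at the start.
- readout.current_wrist_torque(): the same for the moment, N m.
- readout.current_finger_gap(): finger opening in mm.
- readout.current_finger_force(): force on a finger pad.
Only numpy, scipy, OpenCV 4.12 (cv2) and the standard library are available. Lean on these libraries where they do the work, as an engineer would, in place of code of your own. Each camera call takes 0.05 s, during which the arm holds its last target. There are 200 camera calls.

## Working session

There is one attempt and no reset: what is moved stays moved. The work goes in short steps, each a Python script; the robot and the scene stay as the last script left them, time stands still between calls to the robot, and variables do not carry over. Pictures are saved under pics/ and viewed, at most 10 in all, crops included, and the job is handed in when it is done.

```bash
ls; mkdir -p pics
python3 - <<'E'
from cell import manip, eyes, ticket, readout
import cv2,numpy as np
for n in ["top","scene"]:
    p=eyes.camera(n); cv2.imwrite(f"pics/{n}0.png",p["pixels"][:,:,::-1])
    print(n,p["fovy"],p["R"],p["t"],p["dist_coeffs"])
    for l in ["lane","lane_gap","switch_slot","roller_zone","slide_box","vial","cuvette","switch_arm"]:
        try: r=eyes.place_of(p,l)
        except Exception as e: r=[]; print(l,e)
        print(l,[(np.round(d["point"],1),round(d["confidence"],2)) for d in r])
print(readout.current_clock(),readout.current_orientation())
E
```

```text
pics
top 50.865590246774595 [[ 5.43944508e-02 -9.98519402e-01 -4.98036106e-04]
 [-9.72577442e-01 -5.28682920e-02 -2.26490758e-01]
 [ 2.26129086e-01  1.28042191e-02 -9.74013187e-01]] [173.68496265 572.54343574 950.30352881] [-0.07861105  0.          0.          0.          0.        ]
lane [(array([563.1, 144.6,   1.6]), 0.87), (array([473.9, 126. ,   6.8]), 0.68)]
lane_gap [(array([538.6, 142.1,   8.4]), 0.82)]
switch_slot [(array([631.2, 243. ,   5.2]), 0.69)]
roller_zone [(array([617.8, 156.6,  29.9]), 0.81)]
slide_box [(array([592.1, 394.6,  -2.8]), 0.87), (array([472.4, 123.6,   6.7]), 0.67), (array([396.1, 383.5,   4.8]), 0.61), (array([714.5, 361.5,  -2.7]), 0.61)]
vial [(array([601.5, 107. ,   4.3]), 0.48)]
cuvette [(array([605.7, 107.2,   6.4]), 0.75), (array([492.8, 291.1,   1.7]), 0.55)]
switch_arm it knows: beaker, cuvette, lane, lane_gap, ph_strips, roller_zone, slide_box, switch_slot, vial
switch_arm []
scene 52.05423058920541 [[-0.59520727 -0.80356675 -0.00296389]
 [-0.4485203   0.33527785 -0.82850366]
 [ 0.66675172 -0.49180203 -0.55997581]] [477.91101728 246.94972307 5
[... 153 characters left out ...]
8.6]), 0.56)]
switch_slot [(array([626.6, 242.5,   6.2]), 0.58)]
roller_zone [(array([609.5, 157.1,  28. ]), 0.89)]
slide_box [(array([712.6, 364.9,   1.5]), 0.9), (array([471.2, 126.5,   5.6]), 0.83), (array([394.3, 388.9,   0.8]), 0.66), (array([ 5.911e+02,  3.990e+02, -4.000e-01]), 0.61)]
vial [(array([596.2, 107.5,   1.5]), 0.58)]
cuvette [(array([541.8,  27.9,   1.8]), 0.64), (array([496.3, 287.8,   1.5]), 0.57)]
switch_arm it knows: beaker, cuvette, lane, lane_gap, ph_strips, roller_zone, slide_box, switch_slot, vial
switch_arm []
0.8 [[ 9.29109586e-01  3.69804512e-01 -1.09518354e-07]
 [ 3.69804510e-01 -9.29109582e-01 -9.72448406e-05]
 [-3.60633354e-05  9.03106133e-05 -9.99999995e-01]]
```

View pics/top0.png

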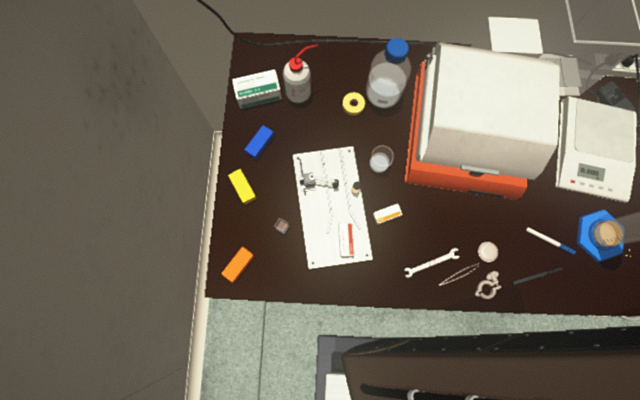

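View pics/scene0.png

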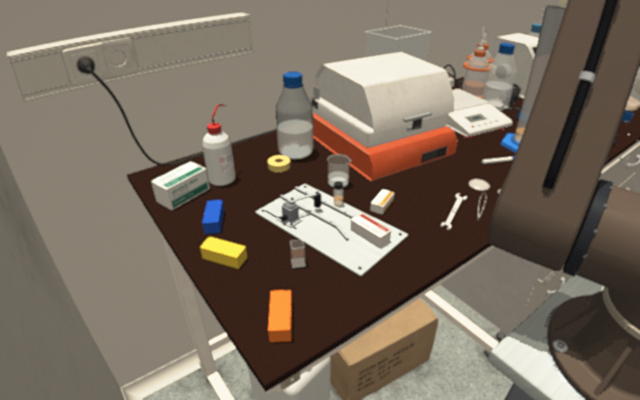

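Top view: white plate with corners near (293,153), (353,147), (372,260), (309,268); white/dark-red box at (347,240); switch (310,180) with its roller at (335,184); vial (356,188); cuvette (282,226). The scene view agrees. Next I fit the plate, box and roller.

```bash
cat > h.py <<'E'
from cell import manip, eyes, ticket, readout
import cv2,numpy as np
def K(p):
    f=200/np.tan(np.radians(p["fovy"]/2)); return np.array([[f,0,p["cx"]],[0,f,p["cy"]],[0,0,1]])
def proj(p,X):
    X=np.asarray(X,float).reshape(-1,3)
    return cv2.projectPoints(X,cv2.Rodrigues(np.array(p["R"]))[0],np.array(p["t"]),K(p),np.array(p["dist_coeffs"]))[0][:,0]
def ortho(p,z,x0,x1,y0,y1,s=3):
    "bird's-eye picture of plane z, s px/mm; up = +x, left = +y"
    xs=np.arange(x1,x0,-1/s); ys=np.arange(y1,y0,-1/s)
    g=np.stack([np.repeat(xs[:,None],len(ys),1),np.repeat(ys[None],len(xs),0),np.full((len(xs),len(ys)),z)],-1)
    m=proj(p,g).reshape(len(xs),len(ys),2).astype(np.float32)
    return cv2.remap(p["pixels"],m[...,0],m[...,1],cv2.INTER_CUBIC)
def cloud(p):
    "world point of each pixel"
    v,u=np.mgrid[:400,:640]
    n=cv2.undistortPoints(np.stack([u,v],-1).reshape(-1,1,2).astype(np.float64),K(p),np.array(p["dist_coeffs"])).reshape(400,640,2)
    d=p["range_z"].astype(float)
    c=np.dstack([n*d[...,None],d])
    W=(c-np.array(p["t"]))@np.array(p["R"])
    W[d==0]=np.nan; return W
def rect(P):
    (c,(w,h),a)=cv2.minAreaRect(np.asarray(P,np.float32)); return np.round(c,1),np.round((w,h),1),round(a,2)
E
python3 - <<'E'
from h import *
for n in ["top","scene"]:
    p=eyes.camera(n)
    o=ortho(p,5,380,740,20,270,4)
    m=(o.min(2)>110).astype(np.uint8); m=cv2.morphologyEx(m,cv2.MORPH_CLOSE,np.ones((15,15)));m=cv2.morphologyEx(m,cv2.MORPH_OPEN,np.ones((21,21)))
    c=max(cv2.findContours(m,0,cv2.CHAIN_APPROX_NONE)[0],key=cv2.contourArea)[:,0]
    xy=np.c_[740-c[:,1]/4,270-c[:,0]/4]; print(n,"plate",rect(xy),np.round(cv2.boxPoints(cv2.minAreaRect(xy.astype(np.float32))),1).tolist())
    W=cloud(p)
    for l in ["slide_box","vial","roller_zone","switch_slot"]:
        for d in eyes.masks_of(p,l):
            w=W[d["mask"]]; w=w[np.isfinite(w[:,0])]
            if len(w)<5: continue
            q=w[w[:,2]>np.percentile(w[:,2],95)-6]
            print(l,round(d["confidence"],2),len(w),"z",np.round(np.percentile(w[:,2],[5,50,95]),1),"med",np.round(np.median(w,0),1),"top",rect(q[:,:2]))
    if n=="top":
        o5=ortho(p,5,400,730,50,260,1.8); o35=ortho(p,35,400,730,50,260,1.8)
        cv2.imwrite("pics/o.png",np.hstack([o5,o35])[:,:,::-1])
    W[np.isnan(W)]=0
    q=W[(W[...,2]>22)&(W[...,0]>400)&(W[...,0]<560)&(W[...,1]>60)&(W[...,1]<220)]
    print("box pts",len(q),rect(q[:,:2]),q[:,2].max())
E
```

```text
top plate (array([557.9, 168.4]), array([303.9, 166.1]), 11.38) [[392.6000061035156, 219.8000030517578], [425.3999938964844, 57.0], [723.2999877929688, 116.9000015258789], [690.5, 279.79998779296875]]
slide_box 0.82 491 z [ 2.4 30.8 34.4] med [588.9 395.2  30.8] top (array([591.3, 396.6]), array([82.4, 34.4]), 33.04)
slide_box 0.7 507 z [ 7.  30.9 34.4] med [709.2 362.2  30.9] top (array([713.7, 363.1]), array([34.6, 82.5]), 58.72)
slide_box 0.66 522 z [11.2 35.8 39.4] med [470.9 128.6  35.8] top (array([470.4, 129. ]), array([82. , 34.3]), 5.73)
vial 0.63 89 z [15.1 56.  66.4] med [593.2 111.5  56. ] top (array([599., 111.]), array([15.2, 15. ]), 1.84)
roller_zone 0.6 6589 z [ 2.9  6.3 17.4] med [558.5 174.9   6.3] top (array([559.8, 169.2]), array([286.8, 147.8]), 12.93)
switch_slot 0.97 6507 z [ 3.   6.4 17.5] med [559.4 174.2   6.4] top (array([560.2, 170.9]), array([285., 143.]), 10.7)
box pts 488 (array([492. , 118.9]), array([ 68.9, 135.1]), 64.26) 43.06182986946947
scene plate (array([559.4, 168.5]), array([309.2, 167.7]), 11.12) [[391.5, 221.0], [423.8999938964844, 56.400001
[... 426 characters left out ...]
2.9, 36.4]), 33.28)
slide_box 0.77 617 z [ 2.3 29.  31.4] med [696.1 369.8  29. ] top (array([713.4, 363.5]), array([34.5, 86. ]), 58.81)
vial 0.77 251 z [ 4.8 35.9 63. ] med [593.7 114.1  35.9] top (array([598.2, 110. ]), array([17.8, 16.5]), 34.63)
roller_zone 0.87 5468 z [ 3.2  5.1 37.2] med [552.  186.1   5.1] top (array([548.3, 151.4]), array([235.7,  73.9]), 38.13)
roller_zone 0.18 399 z [ 0.7 31.5 47.8] med [487.7 290.6  31.5] top (array([495.3, 288.8]), array([24.4, 26.6]), 62.04)
switch_slot 0.92 5741 z [ 2.6  5.1 36. ] med [551.  185.5   5.1] top (array([533.2, 174.1]), array([178.7, 163.2]), 75.56)
box pts 610 (array([490.6, 119. ]), array([ 68.3, 132.2]), 65.77) 37.46639364036423
```

View pics/o.png

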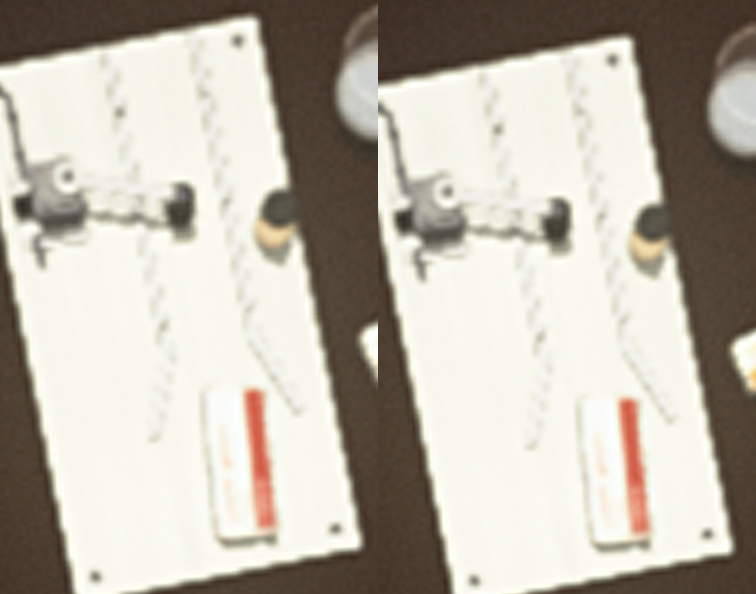

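Plate fit: centre ≈(558.5,168.5), yaw 11.3°, so the lane origin is ≈(562.3,149) (agrees with the networks). The box is at lane (-94,-2), skewed -5.7°. In the ortho view the roller sits at ≈(558,215) on the right half, i.e. lane x≈50. I check the swing path height, then move in.

```bash
cat >> h.py <<'E'
A=np.radians(11.3); O=np.array([562.3,148.9]); c_,s_=np.cos(A),np.sin(A)
ROT=np.array([[c_,s_,0],[s_,-c_,0],[0,0,-1.]])
def L(x,y,z): return [O[0]+c_*x-s_*y,O[1]+s_*x+c_*y,z]
def toL(p): d=np.array(p[:2])-O; return np.array([c_*d[0]+s_*d[1],-s_*d[0]+c_*d[1]])
def F(n=1): # wrist force in lane axes
    f=np.mean([readout.current_wrist_force() for _ in range(n)],0); return np.round([c_*f[0]+s_*f[1],-s_*f[0]+c_*f[1],f[2]],2)
def here(): return toL(readout.current_tool_pos())
E
python3 - <<'E'
from h import *
p=eyes.camera("top"); W=cloud(p)
r=np.hypot(W[...,0],W[...,1]); b=np.degrees(np.arctan2(W[...,1],W[...,0]))
for lo in range(-65,15,10):
    m=(r>430)&(r<800)&(b>lo)&(b<lo+10); print(lo,np.nanmax(np.where(m,W[...,2],np.nan)).round(),end="; ")
w=W[(W[...,2]>42)&(W[...,2]<53)]; l=np.array([toL(x) for x in w]); k=(abs(l[:,1]-2)<14)&(abs(l[:,0]-55)<35)
print("\nroller",k.sum(),np.round(np.percentile(l[k],[5,50,95],axis=0),1))
t0=readout.current_clock()
print(manip.inverse_kinematics(L(0,-2,120),ROT), readout.current_qpos())
manip.grip(0)
print(readout.current_clock()-t0,F(5))
E
```

```text
-65 8.0; -55 184.0; -45 191.0; -35 194.0; -25 238.0; -15 239.0; -5 238.0; 5 74.0; 
roller 35 [[39.8 -3.2]
 [45.1  5. ]
 [54.6 12.4]]
[ 8.12864581e+00  3.22825234e+01  1.01952473e+02 -2.54444375e-14
  4.57650039e+01  8.68286458e+01] [-7.43492784e+01  2.81253220e+01  8.93186512e+01 -5.40267250e-04
  6.25515097e+01 -6.04969833e+00]
0.7666999999999997 [-1.36 -0.29 -0.19]
```

Run:
```python
from h import *
p=readout.current_tool_pos()
manip.move_straight([p[0]*.9,p[1]*.9,350],rate=250)
manip.move_ptp(L(0,-2,300),ROT); 
print(readout.current_clock(),readout.current_tool_pos(),F(5))
manip.move_straight(L(0,-2,45),rate=150)
manip.move_straight(L(0,-2,24),rate=50)
manip.pause(.3)
print(readout.current_clock(),here(),F(5),readout.current_finger_gap())
t=eyes.camera("top"); s=eyes.camera("scene")
a=ortho(t,35,430,700,70,250,2); b=s["pixels"][150:300,220:430]; b=cv2.resize(b,None,fx=2,fy=2,interpolation=2)
c=np.zeros((max(a.shape[0],b.shape[0]),a.shape[1]+b.shape[1],3),np.uint8); c[:a.shape[0],:a.shape[1]]=a; c[:b.shape[0],a.shape[1]:]=b
cv2.imwrite("pics/c1.png",c[:,:,::-1])
```

```text
5.4833 [562.87754656 146.28209517 300.01284955] [-0.29 -0.55 -0.21]
8.2 [ 0.08972941 -1.98929885] [-0.22 -0.61 -0.21] -0.15314982467169017
```

View pics/c1.png

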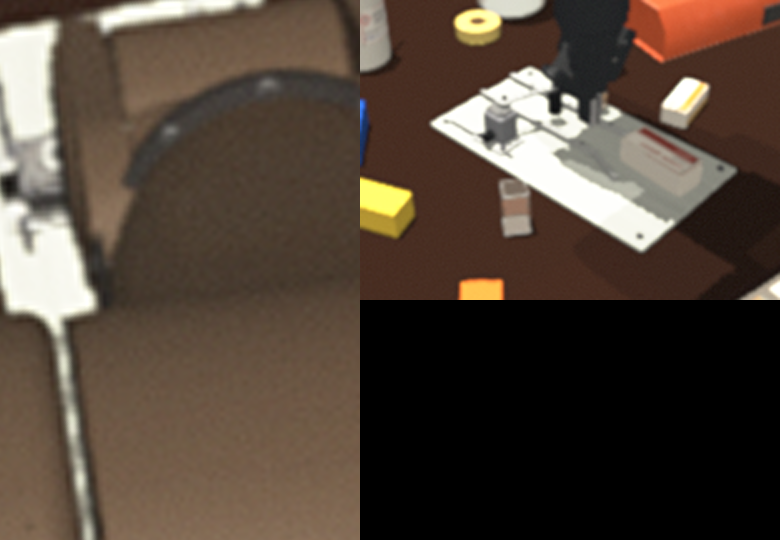

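The scene crop (right) shows the fingertips at (592,112) between the box (660,155) and the roller (555,105). The arm hides the lane from the top camera. Now I feel forward for the roller.

Run:
```python
from h import *
f0=F(10); print("noise",np.std([readout.current_wrist_force() for _ in range(10)],0).round(3))
manip.move_straight(L(16,-2,24),rate=60); print(F(5)-f0)
hit=manip.move_straight(L(45,-2,24),rate=25,max_force=1.0)
print(hit,here(),F(5)-f0)
x0=here()[0]
for k in range(1,4):
    if not hit: break
    manip.move_straight(L(x0+2*k,-2,24),rate=25); manip.pause(.05); print(here(),F(8)-f0)
print(readout.current_clock())
```

```text
noise [0. 0. 0.]
[-0.61 -0.11  0.02]
True [29.22459285 -2.02429687] [-2.66 -0.15  1.08]
[30.94636268 -1.95982092] [-1.9   0.5  -1.14]
[33.08639722 -1.97955791] [-3.04 -0.77 -1.4 ]
[35.16471961 -1.98302699] [-2.8  -0.34 -1.78]
10.2667
```

```bash
cat >> h.py <<'E'
def Fa(n=10):
    r=[]
    for _ in range(n): manip.pause(.02); r.append(F())
    return np.mean(r,0).round(2)
E
python3 - <<'E'
from h import *
print(here(),Fa())
for x in (40,45,49,52):
    manip.move_straight(L(x,-2,24),rate=25); print(here(),Fa())
s=eyes.camera("scene"); b=s["pixels"][160:260,260:400]; cv2.imwrite("pics/c2.png",cv2.resize(b,None,fx=4,fy=4,interpolation=2)[:,:,::-1])
print(readout.current_clock())
E
```

```text
[35.16471961 -1.98302699] [-2.33  0.16 -1.88]
[40.10382036 -1.99992114] [-3.    0.04 -1.62]
[45.07162709 -1.99008048] [-3.7  -0.35 -1.27]
[49.07785512 -2.00869537] [-4.07  0.   -1.37]
[51.97536549 -2.01157304] [-4.33 -0.35 -1.04]
12.4167
```

View pics/c2.png

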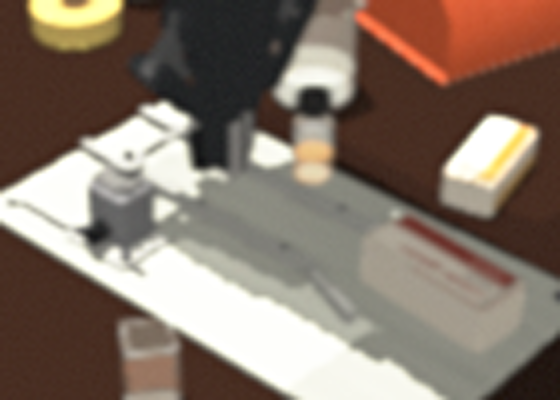

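Closed fingers are on the roller; the force matches the spring law (contact at TCP x≈28.5, click≈49). I go to 55.5, hold, retreat, and check reach behind the box.

Run:
```python
from h import *
manip.move_straight(L(55.5,-2,24),rate=25); print(here(),Fa(15))
manip.move_straight(L(28,-2,24),rate=50); manip.move_straight(L(5,-2,24),rate=60); print(Fa(15))
manip.move_straight(L(0,-2,110),rate=120)
s=eyes.camera("scene"); b=s["pixels"][160:260,260:400]; cv2.imwrite("pics/c3.png",cv2.resize(b,None,fx=4,fy=4,interpolation=2)[:,:,::-1])
print(readout.current_clock())
for x in (-165,-160,-157,-154,-151,-148):
  for z in (80,17): print(x,z,[manip.inverse_kinematics(L(x,y,z),ROT) is not None for y in (-6,-2,0,2)])
```

```text
[55.41063643 -2.005873  ] [-4.77 -0.37 -1.31]
[ 0.19 -0.07 -0.13]
15.3583
-165 80 [True, True, True, True]
-165 17 [True, True, True, True]
-160 80 [True, True, True, True]
-160 17 [True, True, True, True]
-157 80 [True, True, True, True]
-157 17 [True, True, True, True]
-154 80 [True, True, True, True]
-154 17 [True, True, True, True]
-151 80 [True, True, True, True]
-151 17 [True, True, True, True]
-148 80 [True, True, True, True]
-148 17 [True, True, True, True]
```

View pics/c3.png

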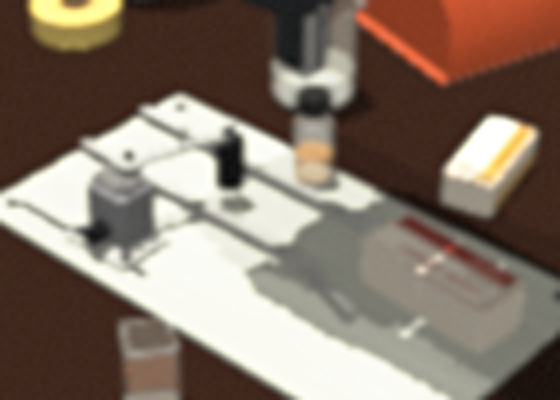

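The arm is fully back (roller upright at (230,160)) and box and vial are untouched. Now behind the box, then push at 30 mm/s to just short of the roller.

Run:
```python
from h import *
manip.move_straight(L(-163,-1,100),rate=150)
manip.move_straight(L(-163,-1,17),rate=80); f0=Fa(); print(here(),f0,readout.current_clock())
print(manip.move_straight(L(-110,-1,17),rate=30,max_force=5),here(),Fa(5)-f0)
print(manip.move_straight(L(-62,-1,17),rate=25,max_force=5),here(),Fa(5)-f0)
s=eyes.camera("scene"); b=s["pixels"][160:260,260:400]; cv2.imwrite("pics/c4.png",cv2.resize(b,None,fx=4,fy=4,interpolation=2)[:,:,::-1])
print(readout.current_clock())
```

```text
[-162.82733246   -0.99314998] [0.01 0.23 0.07] 17.95
False [-110.00349384   -1.01986192] [-0.16  0.01 -0.25]
False [-61.94773816  -1.02627051] [-0.37 -0.07 -0.08]
22.15
```

View pics/c4.png

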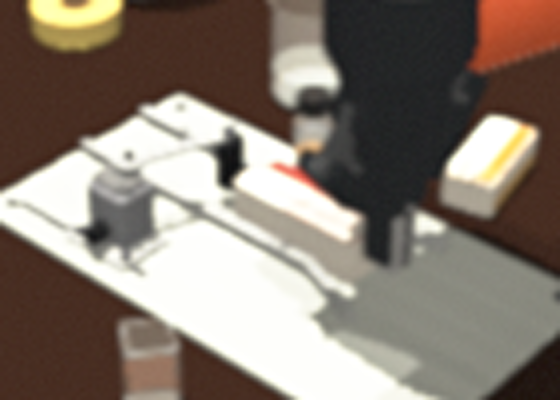

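The box (290,220) is between the rails, straight, with its front just short of the roller (230,160). I push on in steps, watching the force.

Run:
```python
from h import *
f0=np.array([0,.1,0])
for x in (-55,-50,-45,-40,-36,-33,-30,-28):
    h=manip.move_straight(L(x,-1,17),rate=20,max_force=6); f=Fa(8)-f0; print(h,here(),f)
    if h or f[0]<-6.5 or f[0]<-5.0: break
s=eyes.camera("scene"); b=s["pixels"][160:260,260:400]; cv2.imwrite("pics/c5.png",cv2.resize(b,None,fx=4,fy=4,interpolation=2)[:,:,::-1])
print(readout.current_clock())
```

```text
False [-55.05554477  -0.99578354] [ 0.23  0.01 -0.14]
False [-50.02710783  -1.01391392] [-1.33 -0.12  0.5 ]
False [-45.06723577  -0.99766064] [-2.17  0.1   0.04]
False [-40.07701579  -1.00098289] [-2.78 -0.25  0.25]
False [-36.05435857  -0.96307339] [-3.26 -0.58  0.29]
False [-33.06446574  -0.99647829] [-3.46 -0.35  0.2 ]
False [-30.06096152  -1.02880237] [-4.   -0.09  0.37]
False [-28.13740436  -0.98987952] [-4.7   0.04  0.34]
26.1667
```

View pics/c5.png

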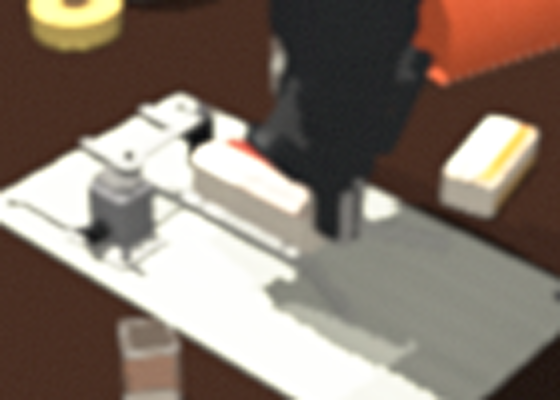

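Arm swung well past square (roller now at (205,125)), 4.7 N. A touch farther for margin, then I ease it back slowly.

Run:
```python
from h import *
print(manip.move_straight(L(-26,-1,17),rate=15,max_force=4),here(),Fa(15))
manip.move_straight(L(-45,-1,17),rate=12); print(Fa(8))
manip.move_straight(L(-58,-1,17),rate=8); print(here(),Fa(10))
manip.move_straight(L(-75,-1,17),rate=20); print(Fa(10))
manip.move_straight(L(-110,-1,20),rate=60)
manip.move_straight(L(-140,-1,150),rate=120)
W=cloud(s:=eyes.camera("scene")); b=s["pixels"][160:260,260:400]; cv2.imwrite("pics/c6.png",cv2.resize(b,None,fx=4,fy=4,interpolation=2)[:,:,::-1])
for d in eyes.masks_of(s,"slide_box"):
    w=W[d["mask"]]; q=w[w[:,2]>30]
    if len(q)>20: r=rect(q[:,:2]); print(r,toL(r[0]))
print(readout.current_clock())
```

```text
False [-26.07010466  -0.99238904] [-4.62  0.07  0.1 ]
[-2.39  0.47 -0.28]
[-57.95407384  -0.99698041] [0.19 0.15 0.15]
[-0.08  0.03 -0.18]
(array([590. , 397.1]), array([82.2, 33.2]), 32.43) [ 75.79685904 237.96085006]
(array([394.2, 389. ]), array([33.5, 83.5]), 57.1) [-117.79465487  268.38412636]
(array([712.6, 363.9]), array([33.2, 83.8]), 59.5) [189.51480419 181.38144611]
(array([557.2, 151.5]), array([79.8, 34. ]), 12.63) [-4.49167478  3.54892345]
33.7667
```

View pics/c6.png

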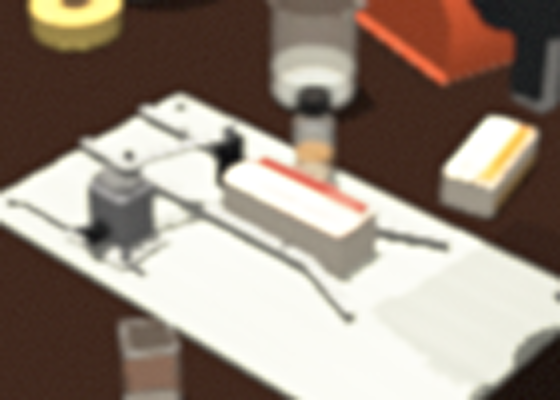

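Box stands straight between the rails, front at the roller, arm back at rest (roller (230,150)). I check the click in c5 geometrically before handing in.

Run:
```python
from h import *
s=eyes.camera("scene")
for px in (67,69,71):
  for th in (0,.25,.35,.43,.5):
    a=th-.35; print(px,th,((proj(s,[L(px+60*np.sin(a),60-60*np.cos(a),48)])[0]-[260,160])*4).round(0),end=" ")
  print()
g=lambda n:cv2.cvtColor(cv2.imread(f"pics/{n}.png"),cv2.COLOR_BGR2GRAY)
for n in ("c3","c6","c5"):
    m=g(n)[105:200,175:255]<60; v,u=np.nonzero(m); print(n,m.sum(),"u",np.percentile(u,[2,50,98])+175,"v",np.percentile(v,[2,50,98])+105)
```

```text
67 0 [227. 138.] 67 0.25 [212. 126.] 67 0.35 [204. 122.] 67 0.43 [198. 119.] 67 0.5 [192. 116.] 
69 0 [224. 137.] 69 0.25 [209. 125.] 69 0.35 [202. 120.] 69 0.43 [195. 117.] 69 0.5 [189. 115.] 
71 0 [222. 135.] 71 0.25 [206. 123.] 71 0.35 [199. 119.] 71 0.43 [193. 116.] 71 0.5 [187. 114.] 
c3 1283 u [219. 233. 253.] v [105. 154. 184.]
c6 845 u [218. 233. 254.] v [105. 143. 165.]
c5 685 u [190. 228. 254.] v [105. 120. 143.]
```

The roller's left edge moved 29 px (219→190); the model gives 22.5 px at the click and 29 px at 0.43 rad, so the click was passed. Handing in.

```bash
python3 -c "
from h import *
print(ticket.job_done(),readout.current_clock())"
```

```text
the job is handed in; nothing more can be done
the job is handed in; nothing more can be done
```

I handed the job in, with no verdict shown: by my measurements fingers and box each swung the arm to about 0.43 rad (0.60 limit) at under 5 N, the arm came back both times, and the box stands straight at the roller with nothing else moved in the pictures.

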